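# Fit the amber filter in the photometer head and lock its retaining ring

### The arm

A 6-joint arm with a two-finger parallel gripper is mounted at the origin on a cart in front of the work surface, level with it; the furniture and walls round the work are solid. World frame = base frame: x ahead of the robot, y to its left, z up, the work surface at z = 0. Lengths are in mm, angles in rad, forces in N, time in s.
With the tool pointing down it reaches from about 275 to 1000 mm from the base axis. Payload 8.4 kg.
Tool frame: the origin (TCP) lies at the very end of the fingers, on their centre line; the grasp point (between the pads) lies 19 mm behind it (r.tcp_to_grasp is the distance from the TCP to the grasp point, in mm); z points along the fingers, y is the line along which they close (so a half turn about z gives the same grasp; the last joint's range is limited). The gripper opens to 85 mm and grips with 20 to 120 N. Pads are 22 mm wide; open, the fingers measure 114 mm over their backs; the gripper's body (76 mm by 85 mm) begins 54 mm behind the grasp point. The pads swing forward as they close: fully open they stand 13 mm farther back than shut.
Start: joints at [1.123, 0.353, 1.633, -0, 1.155, -0.002], TCP at [269.486, 563.919, 231.281] pointing down, gripper open.
Joint ranges: [-2.63, 2.63], [-0.92, 2.1], [0.06, 2.66], [-1.3, 4.44], [0, 2.69], [-3.02, 3.02]. Speed limits (rad/s): [2.22, 2.22, 2.79, 3.14, 3.14, 3.14].

### API

Orientations are given as [roll, pitch, yaw] about the fixed x, y, z axes, in that order (R = Rz(yaw) Ry(pitch) Rx(roll)).
In Python, from rig import r gives the robot as it stands. The module is installed in compiled form; this text tells all that it offers.
- The arm moves only by the tool play_rows, never from a script. Its argument "rows" is a list of rows, each an object with "dp": the shift along the tool's x, y, z in units of 40 mm (1.0 is 40 mm), a list of three; "turn": the turn, a rotation vector about the tool's x, y, z in units of 6 degrees (1.0 is 6 degrees), a list of three; "fingers": the closure, from 0 (fully open) to 1 (shut). In form: [{"dp": [tx, ty, tz], "turn": [wx, wy, wz], "fingers": fingers}, ...]. A call has 1 to 5 rows; each row shifts and turns the commanded pose from where the row before left it, along the tool's axes as they then stand; what a row does not reach is not made up. A row lasts 1/12 s, in which the tool goes at most 41.7 mm and 7.16 degrees, less where a joint would pass 70% of its speed; a pose out of reach is approached as far as the arm can. A call is refused whole if a number of a shift passes 1 or a number of a turn 1, either way. A call with a gripper value outside its range is refused whole. The fingers move at their own pace and stop on an object; "force" is the grip in N (left out, the last holds). Time passes only in rows, so rows that do not move let the fingers close. It gives the time, the measured TCP pose, the force, the opening and the grip force at its end, in the units of the state.
- r.sense(): the state, without advancing time (a new reading comes with each control period).
- r.grab_frame(name): name is "side" or "top" or "wrist"; returns a dict with "pixels" (384x512x3 uint8, red, green, blue), "fx", "fy", "cx", "cy" (pixels), "pose" (4x4, takes a point from camera to world coordinates). Camera axes: x right, y down, z forward; pixel columns grow to the right and rows downward; lengths in mm; the calibration is good to about 2 mm. A picture is of the moment at which its call begins. There is no depth.
- r.sign_off(): hands the job in; it is judged then, once.
The state is a dict: "clock": time; "qpos": joint angles; "qvel": joint speeds; "joint_efforts": joint torques, N m; "eef_pos": TCP position; "tcp_rot": TCP orientation; "contact_force": force on the tool from outside, world axes, zero at the start; "wrist_torque": the same for the moment, N m; "opening": opening from 0.0 (shut) to 1.0 (fully open); "grasp_force": force on a finger pad.
Only numpy, scipy, OpenCV 4.12 (cv2) and the standard library are available. Lean on these libraries where they do the work, as an engineer would, in place of code of your own. Each camera call takes 0.05 s, during which the arm holds its last target. There are 200 camera calls.

### The job

Drop the amber filter flat into the barrel of the photometer head. Then set the brass retaining ring on the barrel with its ears clear of the two hooks, turn it clockwise (seen from above) until both ears are well under the hooks with their white lines in line with the hooks' white lines, and let go. Leave the blue filter where it stands.

Things in the scene. Friction and masses are not known exactly. Their poses are not given: they have to be found in the camera images.
- photometer_head: Fixed grey plate 150x120x14 mm with an upright barrel and 2 dark hooks. Origin: barrel axis, underside of plate; z up, x through both hooks (white lines). Heights: barrel floor 20, 48 mm bore to 48, funnel widening to 64 mm at rim 60. Hooks: posts 61-71 mm from axis, 44 mm wide, lips in to 47 mm, underside 69.5, top 77.5; stop at clockwise end halts an ear 5 deg past x.
- amber_filter: Loose mounted filter with AMBER (orange) glass: a black cylinder 40 mm in diameter, 28 mm tall, two amber bands round it, amber glass in its top, standing upright on the work surface; about 60 g. Origin: centre of its underside; z up. Grip it by its upper half from above.
- blue_filter: Loose mounted filter with BLUE glass, otherwise the same as the amber one; not to be used or moved. Origin: centre of its underside.
- retaining_ring: Loose, brass, 140 g. Origin: centre of underside; z up, x along its ears and black handle. Nose 40 mm dia, height 0-11; flange 72 dia, 11-17; two ears 20 wide reach 56 from axis; handle bar 64 long, 12 thick (y), height 35-51: pinch it. Seated: origin 49 above head's. Goes down with ears 40-140 deg off the hook line, then turns clockwise, 3.5 mm play under lips. Locked: x along head x, either way.
Not all that is in view belongs to the job. Of the things shaped like the retaining_ring, the brass one is meant. What is shaped like the amber_filter but pink is not meant.

How it is judged (in metres and radians):
On the way, in this order (a step that is already met when the one before it is completed fails the run):
1. the amber filter lies flat on the floor of the barrel (z of amber_filter in the frame of photometer_head between 0.015 and 0.024 m and horizontal distance between amber_filter and photometer_head below 0.008 m and angle between amber_filter's own z axis and vertical below 0.15 rad), for 0.2 s.
2. the ring sits down on the barrel with its ears still clear of the hooks (z of retaining_ring in the frame of photometer_head below 0.054 m and horizontal distance between retaining_ring and photometer_head below 0.012 m and angle between the x axis of retaining_ring and the x axis of photometer_head, either way round above 0.45 rad), for 0.1 s.
At the end, for the whole second after the job is handed in: The amber filter lies flat on the barrel floor (4 mm in height, 8 mm of the axis); the ring sits level on the rim (4 mm in height, 9 mm of the axis, 7 degrees), both ears under the hooks within 17 degrees (0.3 rad) of their line; both released and at rest (all of step 1 and z of retaining_ring in the frame of photometer_head between 0.044 and 0.053 m and horizontal distance between retaining_ring and photometer_head below 0.009 m and angle between retaining_ring's own z axis and vertical below 0.12 rad and angle between the x axis of retaining_ring and the x axis of photometer_head, either way round below 0.3 rad and linear speed of each of retaining_ring, amber_filter below 0.02 m/s); the robot touches nothing.
It fails at once if the blue filter is moved by more than 30 mm (distance of blue_filter from where it was at the start of the episode above 0.03 m).
It also fails if it takes over 58 s, if anything falls off the work surface, if the arm or the gripper's body presses on something with over 40 N, if the wrist force passes 120 N, or if a joint passes its speed limit or range.

## Working session

There is one attempt and no reset: what is moved stays moved. The work goes in short steps, Python scripts to look and compute and a tool call to move; the robot and the scene stay as the last step left them, time stands still between calls to the robot, and variables do not carry over. Pictures are saved under pics/ and viewed, at most 12 in all, crops included, and the job is handed in when it is done.

Besides the shell and the picture viewer there is one more tool, called after "Call:" by a JSON object that holds its "name" and its "arguments". play_rows: Moves the arm, as the interface text tells. Its arguments: {"type":"object","properties":{"rows":{"type":"array"},"force":{"type":"number"}},"required":["rows"]}

```bash
mkdir -p pics
cat > h.py <<'E'
import numpy as np, cv2
from rig import r
def snap(name, fn):
    f=r.grab_frame(name); cv2.imwrite('pics/'+fn+'.png', f['pixels'][:,:,::-1]); np.save('pics/'+fn+'.npy', f, allow_pickle=True); return f
def load(fn): return np.load('pics/'+fn+'.npy',allow_pickle=True).item()
def px2w(f,u,v,z):
    P=np.array(f['pose']); d=P[:3,:3]@np.array([(u-f['cx'])/f['fx'],(v-f['cy'])/f['fy'],1.0]); o=P[:3,3]
    return o+d*(z-o[2])/d[2]
def w2px(f,p):
    P=np.array(f['pose']); c=P[:3,:3].T@(np.array(p,float)-P[:3,3]); return np.array([f['fx']*c[0]/c[2]+f['cx'], f['fy']*c[1]/c[2]+f['cy']])
E
python3 - <<'E'
from h import *
a=snap('top','t0');b=snap('side','s0')
for f in(a,b):print(np.round(f['pose'],3).tolist(),f['fx'],f['cx'],f['cy'])
im=np.hstack([a['pixels'],b['pixels']])[:,:,::-1]
cv2.imwrite('pics/both.png',cv2.resize(a['pixels'][:,:,::-1],(800,600),interpolation=cv2.INTER_CUBIC))
print(r.sense())
E
```

```text
[[-0.017, -0.997, 0.081, 390.94], [-1.0, 0.017, 0.007, 21.034], [-0.009, -0.081, -0.997, 1085.297], [0.0, 0.0, 0.0, 1.0]] 349.6378315116512 259.7641671511311 186.7548983794879
[[0.989, -0.077, 0.125, 333.932], [-0.146, -0.61, 0.779, -891.438], [0.016, -0.789, -0.615, 776.351], [0.0, 0.0, 0.0, 1.0]] 405.86957462862995 252.5950155034037 196.97954114138298
{'clock': 0.1, 'qpos': array([ 1.12261387e+00,  3.53623258e-01,  1.63404446e+00,  2.04255504e-05,
        1.15521629e+00, -2.35800371e-03]), 'qvel': array([ 0.00012284, -0.0026699 , -0.00258114, -0.00052201,  0.00152351,
       -0.00048184]), 'joint_efforts': array([ 1.24127233e-03, -6.06364059e+01, -3.42817354e+01,  1.60976920e-04,
        3.88706481e-03, -1.87382841e-05]), 'eef_pos': array([269.28681889, 563.53918961, 230.61559878]), 'tcp_rot': array([-3.14030135e+00, -2.17212691e-05,  2.69575993e+00]), 'contact_force': array([-0.65738136,  0.4898897 , -0.33010178]), 'wrist_torque': array([ 0.03276989, -0.04823337,  0.02100171]), 'grasp_force': 0.0, 'opening': 0.9981916075541015}
```

View pics/both.png

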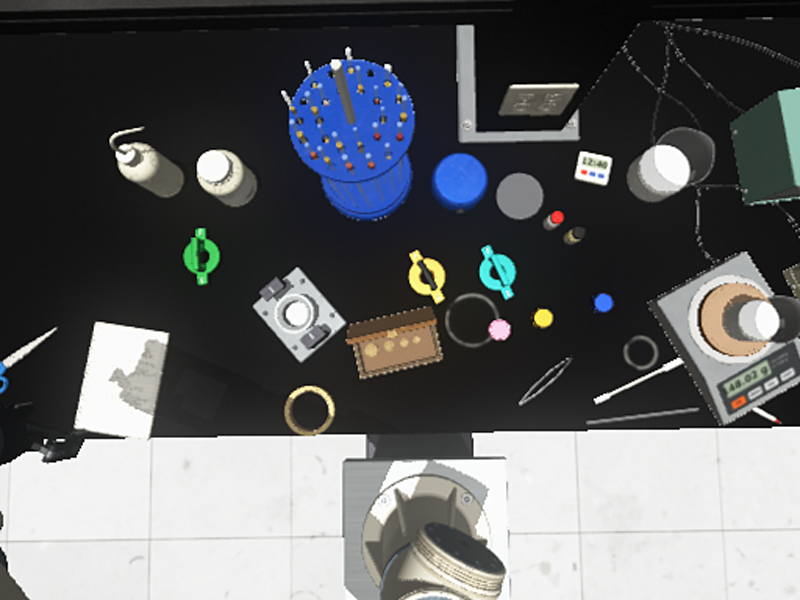

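View pics/s0.png

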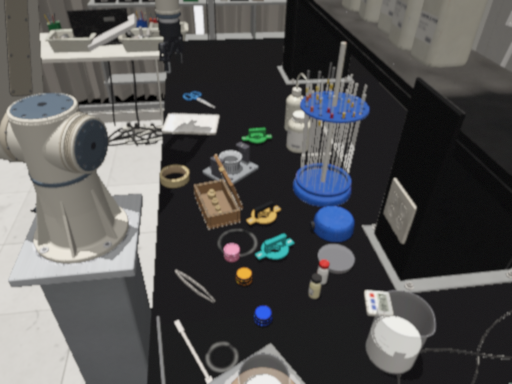

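Top view (800x600): ring-shaped candidates are green (201,256), yellow/brass (427,276) and cyan (497,271). The brass one is at (427,276). Filter-shaped candidates are pink (500,330), amber (543,318) and blue (603,302). The amber one shows orange at side (244,276). The head is at (297,314), with its hooks at (272,288) and (315,337). I'll confirm this in one crop.

Run:
```python
from h import *
a=load('t0');b=load('s0')
A=cv2.resize(a['pixels'][150:240,155:400],None,fx=3.2,fy=3.2,interpolation=cv2.INTER_CUBIC)
B=cv2.resize(b['pixels'][130:330,195:300],None,fx=1.5,fy=1.5,interpolation=cv2.INTER_CUBIC)
A2=cv2.resize(a['pixels'][165:235,155:230],None,fx=4.2,fy=4.2,interpolation=cv2.INTER_CUBIC)
A3=cv2.resize(a['pixels'][155:200,250:290],None,fx=6.5,fy=6.5,interpolation=cv2.INTER_CUBIC)
out=np.zeros((600,800,3),np.uint8);out[:288,:784]=A[:288];
out[290:290+294,:315]=A2[:294];out[290:582,320:580]=A3[:292];out[290:590,600:757]=B[:300,:157]
cv2.imwrite('pics/crop1.png',out[:,:,::-1])
for n,f in(('t',a),('s',b)):
    h=cv2.cvtColor(f['pixels'],cv2.COLOR_RGB2HSV)
    m=((h[...,0]>8)&(h[...,0]<32)&(h[...,1]>130)&(h[...,2]>110)).astype(np.uint8)
    m2=((h[...,0]>108)&(h[...,0]<128)&(h[...,1]>130)&(h[...,2]>90)).astype(np.uint8)
    for q,mm in(('am',m),('bl',m2)):
        k,l,s,c=cv2.connectedComponentsWithStats(mm)
        for i in range(1,k):
            if s[i,4]>25: print(n,q,s[i].tolist(),c[i].round(1))
```

```text
t am [261, 160, 24, 35, 186] [272.6 175.5]
t am [341, 197, 13, 13, 117] [347.3 203.2]
t am [253, 204, 26, 9, 77] [266.  208.3]
t am [222, 211, 27, 9, 79] [235.2 215.4]
t am [468, 253, 10, 9, 53] [472.4 257. ]
t bl [185, 38, 81, 103, 5372] [228.2  89.1]
t bl [277, 98, 35, 36, 998] [293.8 115.1]
t bl [380, 188, 13, 12, 117] [385.9 193.4]
s am [246, 207, 35, 17, 296] [264. 216.]
s am [236, 267, 16, 13, 159] [243.6 272.9]
s bl [137, 20, 9, 7, 41] [140.6  23.5]
s bl [301, 91, 69, 32, 911] [335.6 109.8]
s bl [293, 166, 61, 75, 2709] [327.2 203.1]
s bl [254, 305, 18, 17, 228] [262.7 312.5]
```

View pics/crop1.png

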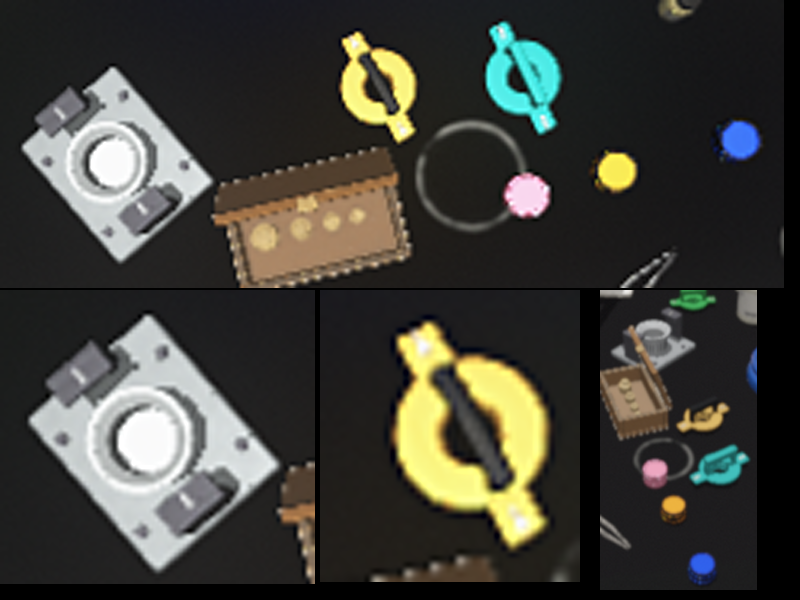

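The crop confirms it: brass ring at top (272,176), orange-banded amber filter at top (347,203), blue filter at (386,193). Next I'll compute positions.

Run:
```python
from h import *
a=load('t0');b=load('s0')
P=lambda u,v,z:px2w(a,u,v,z)[:2].round(1)
print('amber',P(347.3,203.2,28),'blue',P(385.9,193.4,28))
print('side amber mid', px2w(b,243.6,272.9,18)[:2].round(1))
e1,e2=P(265.1,162.7,17),P(280.5,190.7,17);d=e2-e1
print('ring ears',e1,e2,(e1+e2)/2,np.linalg.norm(d),np.degrees(np.arctan2(d[1],d[0])))
h1,h2=P(174.5,186,77.5),P(200.7,215,77.5);d=h2-h1
print('hooks',h1,h2,(h1+h2)/2,np.linalg.norm(d),np.degrees(np.arctan2(d[1],d[0])))
c=[P(190.2,171,14),P(162.1,196.4,14),P(192.4,231.7,14),P(221.7,206,14)]
print('plate',np.mean(c,0),[np.linalg.norm(c[i]-c[i-1]).round(1) for i in range(4)],'rim',P(189.5,200,60))
for i,j in((0,1),(1,2)):
  d=c[j]-c[i];print(np.degrees(np.arctan2(d[1],d[0])))
w=r.grab_frame('wrist');s=r.sense()
print(np.round(w['pose'],3).tolist(),w['fx'])
from scipy.spatial.transform import Rotation as R
T=R.from_euler('xyz',s['tcp_rot']).as_matrix();print(T.round(3), (T.T@(w['pose'][:3,3]-s['eef_pos'])).round(1),(T.T@w['pose'][:3,:3]).round(3))
```

```text
amber [ 422.9 -234.3] blue [ 450.4 -351.7]
side amber mid [ 422.  -227.3]
ring ears [552.2  11.2] [464.9 -34.4] [508.55 -11.6 ] 98.49187783771822 -152.42027952329374
hooks [479.7 275.5] [394.7 199.8] [437.2  237.65] 113.82218588658363 -138.31211622228668
plate [437.7  238.95] [np.float64(146.2), np.float64(115.9), np.float64(143.6), np.float64(118.2)] rim [439.2 235.7]
131.6786799642913
-139.54580587778105
[[0.43, 0.863, 0.263, 203.203], [0.903, -0.411, -0.127, 596.722], [-0.002, 0.292, -0.956, 373.744], [0.0, 0.0, 0.0, 1.0]] 321.726397494693
[[-0.902  0.431 -0.   ]
 [ 0.431  0.902 -0.001]
 [ 0.    -0.001 -1.   ]] [  73.9    1.2 -143. ] [[ 0.001 -0.956 -0.292]
 [ 1.     0.001 -0.   ]
 [ 0.001 -0.292  0.956]]
```

Call:
{"name": "play_rows", "arguments": {"rows": [{"dp":[0,0,0],"turn":[0,0,1],"fingers":0},{"dp":[0,0,0],"turn":[0,0,1],"fingers":0},{"dp":[0,0,0],"turn":[0,0,1],"fingers":0},{"dp":[0,0,0],"turn":[0,0,1],"fingers":0},{"dp":[0,0,0],"turn":[0,0,1],"fingers":0}], "force": 40}}

```text
clock: 0.57
eef_pos: [269.4, 563.7, 231.0]
tcp_rot: [-3.141, 0.0, 2.167]
contact_force: [0.1, 0.2, -0.4]
opening: 1.0
grasp_force: 0.0
```

Call:
{"name": "play_rows", "arguments": {"rows": [{"dp":[0,0,0],"turn":[0,0,1],"fingers":0},{"dp":[0,0,0],"turn":[0,0,1],"fingers":0},{"dp":[0,0,0],"turn":[0,0,1],"fingers":0},{"dp":[0,0,0],"turn":[0,0,1],"fingers":0},{"dp":[0,0,0],"turn":[0,0,1],"fingers":0}]}}

```text
clock: 0.98
eef_pos: [269.4, 563.7, 231.0]
tcp_rot: [-3.141, 0.001, 1.643]
contact_force: [0.4, 0.3, 0.8]
opening: 1.004
grasp_force: 0.0
```

Call:
{"name": "play_rows", "arguments": {"rows": [{"dp":[0,0,0],"turn":[0,0,0.74],"fingers":0},{"dp":[0,0,0],"turn":[0,0,0],"fingers":0}]}}

```text
clock: 1.15
eef_pos: [269.4, 563.7, 231.0]
tcp_rot: [-3.141, 0.001, 1.568]
contact_force: [-0.1, 0.4, 0.9]
opening: 1.0
grasp_force: 0.0
```

Call:
{"name": "play_rows", "arguments": {"rows": [{"dp":[-0.95,0.18,0],"turn":[0,0,0],"fingers":0},{"dp":[-0.95,0.18,0],"turn":[0,0,0],"fingers":0},{"dp":[-0.95,0.18,0],"turn":[0,0,0],"fingers":0},{"dp":[-0.95,0.18,0],"turn":[0,0,0],"fingers":0},{"dp":[-0.95,0.18,0],"turn":[0,0,0],"fingers":0}]}}

```text
clock: 1.57
eef_pos: [305.3, 372.1, 231.1]
tcp_rot: [-3.141, 0.0, 1.575]
contact_force: [0.8, 0.8, -0.3]
opening: 1.001
grasp_force: 0.0
```

Call:
{"name": "play_rows", "arguments": {"rows": [{"dp":[-0.95,0.18,0],"turn":[0,0,0],"fingers":0},{"dp":[-0.95,0.18,0],"turn":[0,0,0],"fingers":0},{"dp":[-0.95,0.18,0],"turn":[0,0,0],"fingers":0},{"dp":[-0.95,0.18,0],"turn":[0,0,0],"fingers":0},{"dp":[-0.95,0.18,0],"turn":[0,0,0],"fingers":0}]}}

```text
clock: 1.98
eef_pos: [341.4, 182.2, 231.4]
tcp_rot: [3.141, -0.0, 1.575]
contact_force: [0.7, 0.4, -0.0]
opening: 1.001
grasp_force: 0.0
```

Call:
{"name": "play_rows", "arguments": {"rows": [{"dp":[-0.95,0.18,0],"turn":[0,0,0],"fingers":0},{"dp":[-0.95,0.18,0],"turn":[0,0,0],"fingers":0},{"dp":[-0.95,0.18,0],"turn":[0,0,0],"fingers":0},{"dp":[-0.95,0.18,0],"turn":[0,0,0],"fingers":0},{"dp":[-0.95,0.18,0],"turn":[0,0,0],"fingers":0}]}}

```text
clock: 2.4
eef_pos: [377.5, -7.9, 231.5]
tcp_rot: [3.141, -0.0, 1.574]
contact_force: [0.9, 0.7, -0.3]
opening: 1.0
grasp_force: 0.0
```

Call:
{"name": "play_rows", "arguments": {"rows": [{"dp":[-0.95,0.18,0],"turn":[0,0,0],"fingers":0},{"dp":[-0.95,0.18,0],"turn":[0,0,0],"fingers":0},{"dp":[-0.95,0.18,0],"turn":[0,0,0],"fingers":0},{"dp":[-0.95,0.18,0],"turn":[0,0,0],"fingers":0},{"dp":[-0.95,0.18,0],"turn":[0,0,0],"fingers":0}]}}

```text
clock: 2.82
eef_pos: [413.5, -198.2, 231.4]
tcp_rot: [3.141, 0.0, 1.574]
contact_force: [0.5, 0.1, 0.4]
opening: 1.002
grasp_force: 0.0
```

Call:
{"name": "play_rows", "arguments": {"rows": [{"dp":[-0.95,0.18,0],"turn":[0,0,0],"fingers":0},{"dp":[0,0,0],"turn":[0,0,0],"fingers":0},{"dp":[0,0,0],"turn":[0,0,0],"fingers":0}]}}

```text
clock: 3.07
eef_pos: [420.8, -235.7, 231.0]
tcp_rot: [-3.141, -0.0, 1.57]
contact_force: [-0.3, 0.1, -0.3]
opening: 1.003
grasp_force: 0.0
```

Run:
```python
from h import *
w=snap('wrist','w1');print(r.sense()['eef_pos'].round(1))
h=cv2.cvtColor(w['pixels'],cv2.COLOR_RGB2HSV)
for q,lo,hi in(('am',8,32),('bl',108,128),('pk',150,175)):
    m=((h[...,0]>lo)&(h[...,0]<hi)&(h[...,1]>(60 if q=='pk' else 120))&(h[...,2]>80)).astype(np.uint8)
    k,l,s,c=cv2.connectedComponentsWithStats(m)
    for i in range(1,k):
        if s[i,4]>150: print(q,s[i].tolist(),c[i].round(1),px2w(w,*c[i],28).round(1))
```

```text
[ 420.4 -234.2  230.8]
am [233, 139, 36, 37, 940] [250.5 157.7] [ 421.9 -231.1   28. ]
bl [468, 0, 44, 63, 1751] [495.3  26. ] [ 660.1 -100.6   28. ]
bl [256, 236, 33, 34, 727] [272.  254.5] [ 447.7 -349.    28. ]
pk [210, 57, 41, 43, 568] [229.3  79.7] [ 400.1 -150.2   28. ]
```

View pics/w1.png

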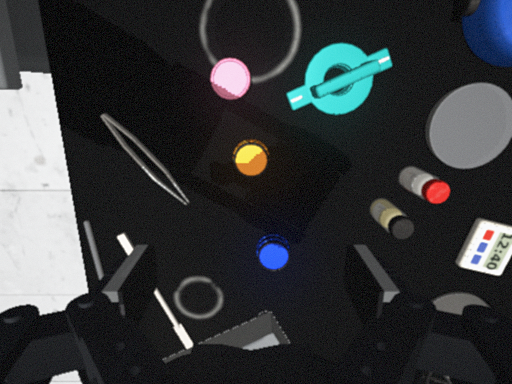

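The wrist view shows the orange amber filter at (250,158), pink at (229,80) and blue at (272,254). Amber works out to (422,-232) from both cameras, so I'll descend.

Call:
{"name": "play_rows", "arguments": {"rows": [{"dp":[0.04,0.04,1],"turn":[0,0,0],"fingers":0},{"dp":[0,0,1],"turn":[0,0,0],"fingers":0},{"dp":[0,0,1],"turn":[0,0,0],"fingers":0},{"dp":[0,0,1],"turn":[0,0,0],"fingers":0},{"dp":[0,0,0.9],"turn":[0,0,0],"fingers":0}]}}

```text
clock: 3.53
eef_pos: [421.9, -230.6, 33.7]
tcp_rot: [-3.141, -0.0, 1.574]
contact_force: [0.1, -0.2, 0.4]
opening: 0.999
grasp_force: 0.0
```

Call:
{"name": "play_rows", "arguments": {"rows": [{"dp":[0,0,0.5],"turn":[0,0,0],"fingers":0},{"dp":[0,0,0.18],"turn":[0,0,0],"fingers":0},{"dp":[0,0,0],"turn":[0,0,0],"fingers":1},{"dp":[0,0,0],"turn":[0,0,0],"fingers":1},{"dp":[0,0,0],"turn":[0,0,0],"fingers":1}], "force": 30}}

```text
clock: 3.95
eef_pos: [423.7, -232.6, 9.7]
tcp_rot: [3.139, 0.001, 1.572]
contact_force: [0.2, -0.7, 0.4]
opening: 0.6
grasp_force: 0.0
```

Call:
{"name": "play_rows", "arguments": {"rows": [{"dp":[0,0,0],"turn":[0,0,0],"fingers":1},{"dp":[0,0,0],"turn":[0,0,0],"fingers":1},{"dp":[0,0,0],"turn":[0,0,0],"fingers":1},{"dp":[0,0,0],"turn":[0,0,0],"fingers":1}]}}

```text
clock: 4.28
eef_pos: [423.7, -232.8, 9.9]
tcp_rot: [3.139, 0.001, 1.571]
contact_force: [-0.1, 2.6, 6.7]
opening: 0.452
grasp_force: 29.2
```

Call:
{"name": "play_rows", "arguments": {"rows": [{"dp":[0,0,-0.3],"turn":[0,0,0],"fingers":1},{"dp":[0,0,-0.9],"turn":[0,0,0],"fingers":1},{"dp":[0,0,-1],"turn":[0,0,0],"fingers":1},{"dp":[0,0,-1],"turn":[0,0,0],"fingers":1},{"dp":[0,0,-1],"turn":[0,0,0],"fingers":1}]}}

```text
clock: 4.7
eef_pos: [422.3, -232.3, 179.1]
tcp_rot: [3.14, 0.001, 1.571]
contact_force: [0.8, -1.4, -1.0]
opening: 0.455
grasp_force: 30.6
```

Call:
{"name": "play_rows", "arguments": {"rows": [{"dp":[0.4,0.03,0],"turn":[0,0,0],"fingers":1},{"dp":[0.9,0.03,0],"turn":[0,0,0],"fingers":1},{"dp":[0.95,0.03,0],"turn":[0,0,0],"fingers":1},{"dp":[0.95,0.03,0],"turn":[0,0,0],"fingers":1},{"dp":[0.95,0.03,0],"turn":[0,0,0],"fingers":1}]}}

```text
clock: 5.12
eef_pos: [428.4, -65.1, 177.5]
tcp_rot: [3.139, 0.0, 1.57]
contact_force: [0.6, -0.5, -0.4]
opening: 0.454
grasp_force: 30.8
```

Call:
{"name": "play_rows", "arguments": {"rows": [{"dp":[0.95,0.03,0],"turn":[0,0,0],"fingers":1},{"dp":[0.95,0.03,0],"turn":[0,0,0],"fingers":1},{"dp":[0.95,0.03,0],"turn":[0,0,0],"fingers":1},{"dp":[0.95,0.03,0],"turn":[0,0,0],"fingers":1},{"dp":[0.95,0.03,0],"turn":[0,0,0],"fingers":1}]}}

```text
clock: 5.53
eef_pos: [434.3, 125.5, 177.5]
tcp_rot: [3.139, -0.001, 1.571]
contact_force: [1.0, 0.1, -0.6]
opening: 0.456
grasp_force: 30.8
```

Call:
{"name": "play_rows", "arguments": {"rows": [{"dp":[0.95,0.03,0],"turn":[0,0,0],"fingers":1},{"dp":[0.95,0.03,0],"turn":[0,0,0],"fingers":1},{"dp":[0.5,0,0],"turn":[0,0,0],"fingers":1},{"dp":[0.46,0,0],"turn":[0,0,0],"fingers":1},{"dp":[0,0,0],"turn":[0,0,0.5],"fingers":1}]}}

```text
clock: 5.95
eef_pos: [437.2, 241.3, 177.5]
tcp_rot: [3.139, -0.002, 1.522]
contact_force: [-0.7, -0.8, -0.9]
opening: 0.457
grasp_force: 30.8
```

Call:
{"name": "play_rows", "arguments": {"rows": [{"dp":[0,0,0],"turn":[0,0,1],"fingers":1},{"dp":[0,0,0],"turn":[0,0,1],"fingers":1},{"dp":[0,0,0],"turn":[0,0,1],"fingers":1},{"dp":[0,0,0],"turn":[0,0,1],"fingers":1},{"dp":[0,0,0],"turn":[0,0,1],"fingers":1}]}}

```text
clock: 6.37
eef_pos: [436.9, 238.1, 177.4]
tcp_rot: [3.141, -0.002, 0.99]
contact_force: [0.3, 0.6, -0.7]
opening: 0.454
grasp_force: 30.8
```

Call:
{"name": "play_rows", "arguments": {"rows": [{"dp":[0,0,0],"turn":[0,0,1],"fingers":1},{"dp":[0,0,0],"turn":[0,0,1],"fingers":1},{"dp":[0,0,0],"turn":[0,0,0.67],"fingers":1},{"dp":[0,0,0],"turn":[0,0,0],"fingers":1},{"dp":[0,0,0],"turn":[0,0,0],"fingers":1}]}}

```text
clock: 6.78
eef_pos: [436.9, 238.0, 177.0]
tcp_rot: [3.141, -0.001, 0.718]
contact_force: [0.9, 0.6, -1.2]
opening: 0.456
grasp_force: 30.7
```

Run:
```python
from h import *
w=snap('wrist','w2');s=r.sense();print(s['eef_pos'].round(1),s['tcp_rot'].round(3),s['opening'])
out=w['pixels'][:,:,::-1].copy()
for t in np.linspace(0,2*np.pi,60):
    p=w2px(w,[438+32*np.cos(t),237.5+32*np.sin(t),60]);cv2.circle(out,tuple(int(x) for x in p),0,(0,0,255),-1)
for d in(-54,54,-66,66):
    p=w2px(w,[438+d*np.cos(np.radians(41)),237.5+d*np.sin(np.radians(41)),77.5]);cv2.circle(out,tuple(int(x) for x in p),1,(0,255,0),-1)
cv2.imwrite('pics/w2o.png',cv2.resize(out,(800,600),interpolation=cv2.INTER_CUBIC))
```

```text
[436.9 238.  176.9] [ 3.141e+00 -1.000e-03  7.180e-01] 0.45351415909871656
```

View pics/w2o.png

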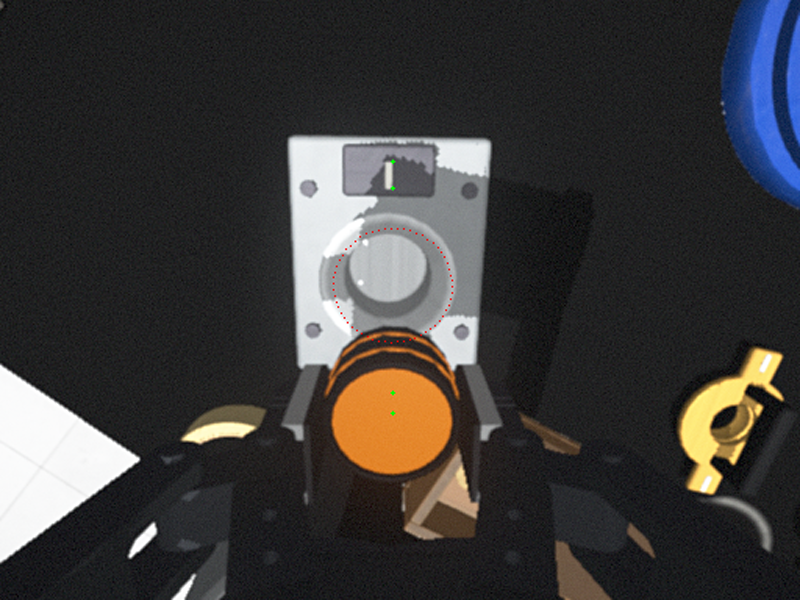

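Wrist view: the filter is held upright in the pads at (392,420), and the barrel sits at about (389,277), slightly off the overlay. I'll refine the head pose from the plate and hook corners.

Run:
```python
from h import *
from scipy.optimize import least_squares
w=load('w2');k=512/800
L=[[75,60,14],[75,-60,14],[71,22,77.5],[71,-22,77.5],[47,22,77.5],[47,-22,77.5]]
M=np.array([[289,137],[491,137],[343,145],[435,143],[343,194],[434,196]])*k
def proj(p):
    c,s=np.cos(p[2]),np.sin(p[2])
    return np.array([w2px(w,[p[0]+c*x-s*y,p[1]+s*x+c*y,z]) for x,y,z in L])
f=lambda p:(proj(p)-M).ravel()
o=least_squares(f,[438,237.5,.716]);p=o.x;print(p[:2].round(1),np.degrees(p[2]).round(2),np.abs(o.fun).max().round(2))
print((o.fun.reshape(-1,2)).round(1).tolist())
print('rimc',w2px(w,[p[0],p[1],60])/k, 'from rim px', px2w(w,389*k,277*k,60).round(1))
print('filter top',px2w(w,392*k,421*k,196).round(1))
```

```text
[439.  241.1] 41.1 1.79
[[-1.8, -0.8], [1.1, -0.6], [-1.0, -0.8], [1.0, 0.5], [-0.1, 1.4], [0.7, 0.2]]
rimc [389.10887705 281.54105775] from rim px [440.9 242.9  60. ]
filter top [437.9 238.3 196. ]
```

Call:
{"name": "play_rows", "arguments": {"rows": [{"dp":[0.07,-0.02,1],"turn":[0,0,0],"fingers":1},{"dp":[0,0,1],"turn":[0,0,0],"fingers":1},{"dp":[0,0,0.5],"turn":[0,0,0],"fingers":1},{"dp":[0,0,0.2],"turn":[0,0,0],"fingers":1},{"dp":[0,0,0.12],"turn":[0,0,0],"fingers":1}]}}

```text
clock: 7.25
eef_pos: [437.8, 240.1, 62.4]
tcp_rot: [-3.141, 0.002, 0.717]
contact_force: [0.9, 0.1, 0.0]
opening: 0.455
grasp_force: 30.8
```

Call:
{"name": "play_rows", "arguments": {"rows": [{"dp":[0,0,0],"turn":[0,0,0],"fingers":1},{"dp":[0,0,0],"turn":[0,0,0],"fingers":1},{"dp":[0,0,0],"turn":[0,0,0],"fingers":1}]}}

```text
clock: 7.5
eef_pos: [439.4, 241.0, 64.7]
tcp_rot: [3.141, -0.003, 0.716]
contact_force: [0.5, 0.9, -0.1]
opening: 0.454
grasp_force: 30.8
```

Run:
```python
from h import *
w=snap('wrist','w3');s=snap('side','s3')
q=r.sense();print(q['eef_pos'].round(1),q['contact_force'].round(1))
out=np.hstack([cv2.resize(w['pixels'][100:384,110:400],(480,470)),cv2.resize(s['pixels'][95:215,190:280],(320,427))[:427] if 0 else cv2.resize(s['pixels'][90:222,190:280],(320,470))])
cv2.imwrite('pics/m3.png',out[:,:,::-1])
```

```text
[439.2 240.9  64.6] [ 0.4 -0.3 -0.3]
```

View pics/m3.png

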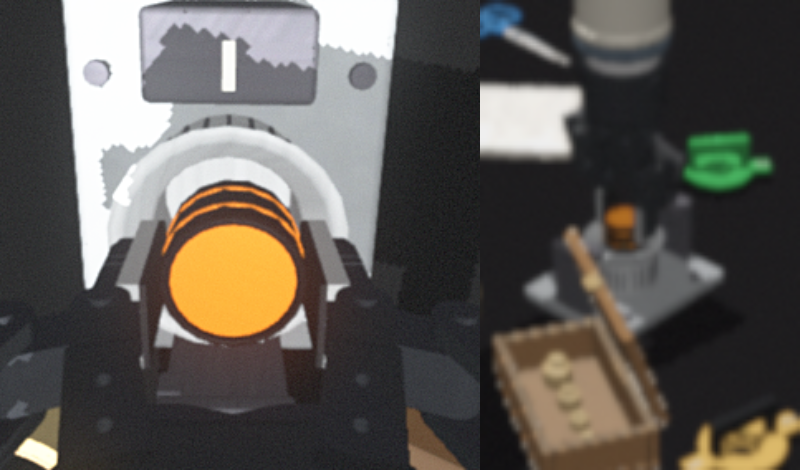

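The filter is centred over the barrel: filter at x 233, against hook line 229 and rim centre about 228. No contact force is showing, so I'll lower slightly and release.

Call:
{"name": "play_rows", "arguments": {"rows": [{"dp":[0,-0.02,0.08],"turn":[0,0,0],"fingers":1},{"dp":[0,0,0],"turn":[0,0,0],"fingers":1},{"dp":[0,0,0],"turn":[0,0,0],"fingers":0.4},{"dp":[0,0,0],"turn":[0,0,0],"fingers":0.3},{"dp":[0,0,0],"turn":[0,0,0],"fingers":0.25}]}}

```text
clock: 8.02
eef_pos: [437.9, 241.0, 60.2]
tcp_rot: [3.142, -0.0, 0.716]
contact_force: [-0.5, -0.6, 0.4]
opening: 0.751
grasp_force: 0.0
```

Call:
{"name": "play_rows", "arguments": {"rows": [{"dp":[0,0,0],"turn":[0,0,0],"fingers":0.2},{"dp":[0,0,-0.5],"turn":[0,0,0],"fingers":0.2},{"dp":[0,0,-1],"turn":[0,0,0],"fingers":0.2},{"dp":[0,0,-1],"turn":[0,0,0],"fingers":0.2},{"dp":[0,0,-0.5],"turn":[0,0,0],"fingers":0.2}]}}

```text
clock: 8.43
eef_pos: [439.2, 241.7, 184.1]
tcp_rot: [3.141, -0.004, 0.716]
contact_force: [0.7, -0.6, -0.6]
opening: 0.801
grasp_force: 0.0
```

Run:
```python
from h import *
w=snap('wrist','w4')
s=r.sense();print(s['eef_pos'].round(1),s['tcp_rot'].round(3),s['opening'])
cv2.imwrite('pics/m4.png',cv2.resize(w['pixels'][:,:,::-1],(800,600),interpolation=cv2.INTER_CUBIC))
```

```text
[440.7 242.5 186.5] [ 3.14  -0.008  0.716] 0.8009217214900404
```

View pics/m4.png

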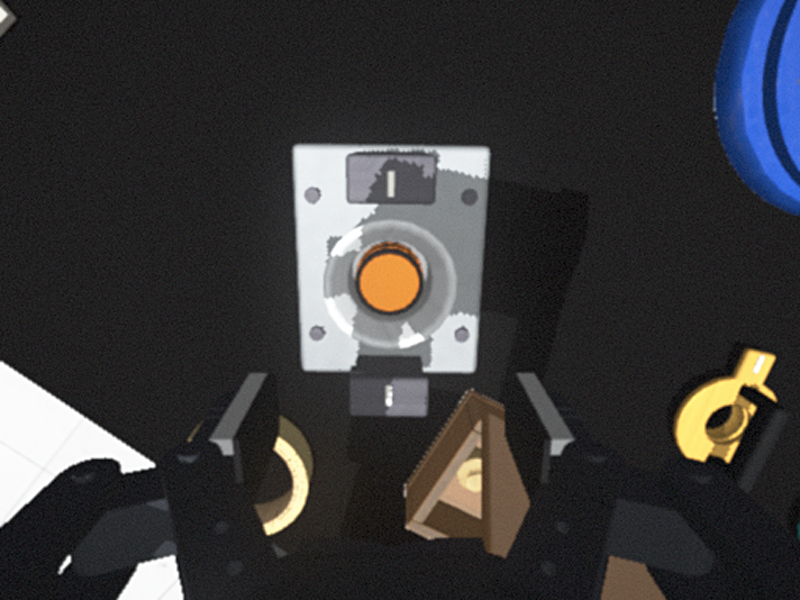

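The filter lies flat and centred in the barrel, glass at (389,281). The hook lines are at (391,184) and (389,395). Next is the ring.

Run:
```python
from h import *
w=load('w4');k=512/800
a=px2w(w,391*k,184*k,77.5)[:2];b=px2w(w,389*k,396*k,77.5)[:2]
print((a+b)/2,np.linalg.norm(a-b),np.degrees(np.arctan2(*(a-b)[::-1])),'rim',px2w(w,390.5*k,285*k,60),'filt',px2w(w,389.5*k,281*k,48))
```

```text
[437.85862453 241.16426836] 114.95597546858446 40.48676925253563 rim [439.10106533 241.87824255  60.        ] filt [437.9643412 241.6681035  48.       ]
```

Call:
{"name": "play_rows", "arguments": {"rows": [{"dp":[0,0,0],"turn":[0,0,1],"fingers":0.2},{"dp":[0,0,0],"turn":[0,0,1],"fingers":0.2},{"dp":[0,0,0],"turn":[0,0,0.25],"fingers":0.2},{"dp":[-0.2,0.91,0],"turn":[0,0,0],"fingers":0.2},{"dp":[-0.2,0.91,0],"turn":[0,0,0],"fingers":0.2}]}}

```text
clock: 8.9
eef_pos: [457.1, 169.4, 179.9]
tcp_rot: [-3.141, -0.0, 0.483]
contact_force: [1.4, 0.6, 0.2]
opening: 0.801
grasp_force: 0.0
```

Call:
{"name": "play_rows", "arguments": {"rows": [{"dp":[-0.2,0.91,0],"turn":[0,0,0],"fingers":0.2},{"dp":[-0.2,0.91,0],"turn":[0,0,0],"fingers":0.2},{"dp":[-0.2,0.91,0],"turn":[0,0,0],"fingers":0.2},{"dp":[-0.2,0.91,0],"turn":[0,0,0],"fingers":0.2},{"dp":[-0.2,0.91,0],"turn":[0,0,0],"fingers":0.2}]}}

```text
clock: 9.32
eef_pos: [505.9, -12.7, 179.9]
tcp_rot: [-3.142, -0.0, 0.48]
contact_force: [0.9, 0.3, -1.0]
opening: 0.803
grasp_force: 0.0
```

Call:
{"name": "play_rows", "arguments": {"rows": [{"dp":[0,0,0],"turn":[0,0,0],"fingers":0.4},{"dp":[0,0,0],"turn":[0,0,0],"fingers":0.4},{"dp":[0,0,0],"turn":[0,0,0],"fingers":0.4}]}}

```text
clock: 9.57
eef_pos: [505.4, -10.8, 179.7]
tcp_rot: [-3.141, 0.001, 0.479]
contact_force: [-0.6, 0.3, -0.5]
opening: 0.596
grasp_force: 0.0
```

Run:
```python
from h import *
w=snap('wrist','w5')
s=r.sense();print(s['eef_pos'].round(1),s['tcp_rot'].round(3),s['opening'])
out=cv2.resize(w['pixels'][:,:,::-1],(800,600),interpolation=cv2.INTER_CUBIC)
cv2.imwrite('pics/m5.png',out)
```

```text
[505.4 -10.2 179.8] [-3.141e+00  1.000e-03  4.800e-01] 0.6015100165321328
```

View pics/m5.png

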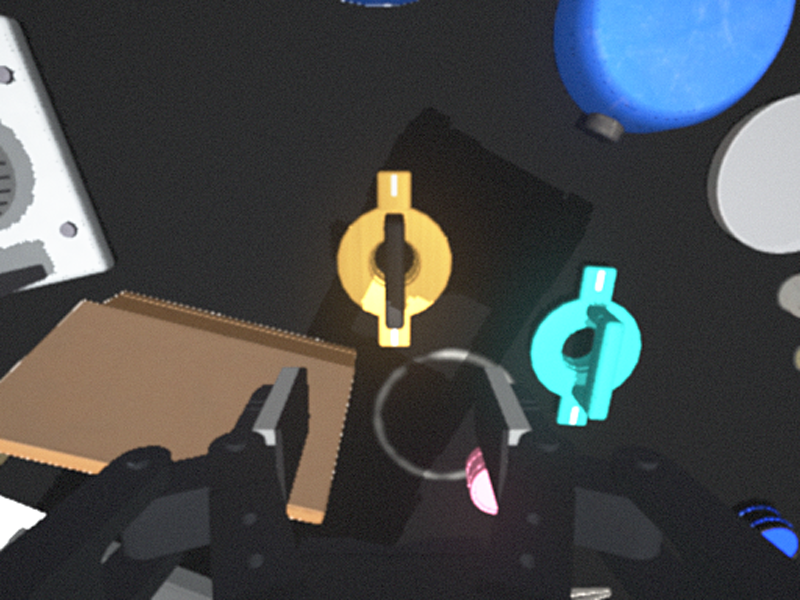

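The brass ring is seen at (394,258), axis vertical in the picture so aligned with tool x, ear lines at (394,185) and (394,336). The chest lid is close by on the left, so I'll check its clearance along with the ring pose.

Run:
```python
from h import *
w=load('w5');t=load('t0');k=512/800
a=px2w(w,394*k,172*k,17)[:2];b=px2w(w,395*k,346*k,17)[:2];d=a-b
print('ears',((a+b)/2).round(1),np.linalg.norm(d).round(1),np.degrees(np.arctan2(d[1],d[0])).round(1))
print('flange',px2w(w,394.5*k,262*k,17)[:2].round(1))
a=px2w(w,394.5*k,214*k,51)[:2];b=px2w(w,395.5*k,328*k,51)[:2];d=a-b
print('handle',((a+b)/2).round(1),np.linalg.norm(d).round(1),np.degrees(np.arctan2(d[1],d[0])).round(1))
def ray(f,u,v):
    P=f['pose'];return P[:3,3],P[:3,:3]@np.array([(u-f['cx'])/f['fx'],(v-f['cy'])/f['fy'],1])
for pw,pt in(((356,352),(437,306)),((125,292),(350,337)),((323,522),(440,327)),((0,440),(352,348))):
    o1,d1=ray(w,pw[0]*k,pw[1]*k);o2,d2=ray(t,pt[0]*k,pt[1]*k)
    s=np.linalg.lstsq(np.c_[d1,-d2],o2-o1,rcond=None)[0]
    p,q=o1+d1*s[0],o2+d2*s[1];print('lid',((p+q)/2).round(0),np.linalg.norm(p-q).round(1))
print('head cmd')
```

```text
ears [508.2 -11.4] 111.3 27.9
flange [509.1 -10.9]
handle [510.8 -10.1] 65.7 28.1
lid [447. -23.  24.] 15.7
lid [392. 145. -21.] 2.1
lid [406. -28. 128.] 4.2
lid [372. 124. 121.] 0.9
head cmd
```

Call:
{"name": "play_rows", "arguments": {"rows": [{"dp":[0.07,0.04,0.5],"turn":[0,0,0],"fingers":0.4},{"dp":[0,0,1],"turn":[0,0,0],"fingers":0.4},{"dp":[0,0,1],"turn":[0,0,0],"fingers":0.4},{"dp":[0,0,0.8],"turn":[0,0,0],"fingers":0.4},{"dp":[0,0,0.4],"turn":[0,0,0],"fingers":0.4}]}}

```text
clock: 10.03
eef_pos: [506.4, -9.3, 28.6]
tcp_rot: [-3.139, 0.004, 0.482]
contact_force: [-0.9, 0.4, 0.5]
opening: 0.601
grasp_force: 0.0
```

Call:
{"name": "play_rows", "arguments": {"rows": [{"dp":[0,0,0.15],"turn":[0,0,0],"fingers":0.4},{"dp":[0,0,0],"turn":[0,0,0],"fingers":0.4},{"dp":[0,0,0],"turn":[0,0,0],"fingers":1},{"dp":[0,0,0],"turn":[0,0,0],"fingers":1},{"dp":[0,0,0],"turn":[0,0,0],"fingers":1}], "force": 60}}

```text
clock: 10.45
eef_pos: [510.2, -10.8, 27.5]
tcp_rot: [3.14, -0.002, 0.48]
contact_force: [1.3, 0.0, -0.9]
opening: 0.184
grasp_force: 0.0
```

Call:
{"name": "play_rows", "arguments": {"rows": [{"dp":[0,0,0],"turn":[0,0,0],"fingers":1},{"dp":[0,0,0],"turn":[0,0,0],"fingers":1},{"dp":[0,0,0],"turn":[0,0,0],"fingers":1},{"dp":[0,0,0],"turn":[0,0,0],"fingers":1},{"dp":[0,0,0],"turn":[0,0,0],"fingers":1}]}}

```text
clock: 10.87
eef_pos: [510.2, -11.0, 27.4]
tcp_rot: [3.14, -0.002, 0.48]
contact_force: [-0.7, 0.6, 7.4]
opening: 0.126
grasp_force: 60.0
```

Call:
{"name": "play_rows", "arguments": {"rows": [{"dp":[0,0,-0.3],"turn":[0,0,0],"fingers":1},{"dp":[0,0,-0.8],"turn":[0,0,0],"fingers":1},{"dp":[0,0,-1],"turn":[0,0,0],"fingers":1},{"dp":[0,0,-1],"turn":[0,0,0],"fingers":1},{"dp":[0.1,-0.5,-0.4],"turn":[0,0,0],"fingers":1}]}}

```text
clock: 11.28
eef_pos: [506.5, 6.9, 171.5]
tcp_rot: [3.137, -0.006, 0.478]
contact_force: [2.1, 0.8, -1.2]
opening: 0.125
grasp_force: 58.9
```

Call:
{"name": "play_rows", "arguments": {"rows": [{"dp":[0.19,-0.9,0],"turn":[0,0,0],"fingers":1},{"dp":[0.19,-0.9,0],"turn":[0,0,0],"fingers":1},{"dp":[0.19,-0.9,0],"turn":[0,0,0],"fingers":1},{"dp":[0.19,-0.9,0],"turn":[0,0,0],"fingers":1},{"dp":[0.19,-0.9,0],"turn":[0,0,0],"fingers":1}]}}

```text
clock: 11.7
eef_pos: [453.1, 187.2, 166.7]
tcp_rot: [3.142, -0.001, 0.479]
contact_force: [-0.4, 0.3, -1.9]
opening: 0.125
grasp_force: 58.8
```

Call:
{"name": "play_rows", "arguments": {"rows": [{"dp":[0.19,-0.9,0],"turn":[0,0,0],"fingers":1},{"dp":[0.09,-0.51,0],"turn":[0,0,0],"fingers":1},{"dp":[0,0,0],"turn":[0,0,-0.5],"fingers":1},{"dp":[0,0,0],"turn":[0,0,-1],"fingers":1},{"dp":[0,0,0],"turn":[0,0,-1],"fingers":1}]}}

```text
clock: 12.12
eef_pos: [437.4, 241.5, 166.4]
tcp_rot: [3.141, -0.0, 0.748]
contact_force: [-0.4, 0.2, -0.3]
opening: 0.124
grasp_force: 58.9
```

Call:
{"name": "play_rows", "arguments": {"rows": [{"dp":[0,0,0],"turn":[0,0,-1],"fingers":1},{"dp":[0,0,0],"turn":[0,0,-1],"fingers":1},{"dp":[0,0,0],"turn":[0,0,-1],"fingers":1},{"dp":[0,0,0],"turn":[0,0,-1],"fingers":1},{"dp":[0,0,0],"turn":[0,0,-1],"fingers":1}]}}

```text
clock: 12.53
eef_pos: [437.7, 240.8, 166.5]
tcp_rot: [3.141, -0.0, 1.27]
contact_force: [0.4, 0.6, -2.1]
opening: 0.123
grasp_force: 58.9
```

Call:
{"name": "play_rows", "arguments": {"rows": [{"dp":[0,0,0],"turn":[0,0,-1],"fingers":1},{"dp":[0,0,0],"turn":[0,0,-1],"fingers":1},{"dp":[0,0,0],"turn":[0,0,-1],"fingers":1},{"dp":[0,0,0],"turn":[0,0,-1],"fingers":1},{"dp":[0,0,0],"turn":[0,0,-1],"fingers":1}]}}

```text
clock: 12.95
eef_pos: [437.7, 240.8, 166.4]
tcp_rot: [3.141, -0.0, 1.794]
contact_force: [-1.0, -1.0, -1.2]
opening: 0.127
grasp_force: 58.9
```

Call:
{"name": "play_rows", "arguments": {"rows": [{"dp":[0,0,0],"turn":[0,0,-1],"fingers":1},{"dp":[0,0,0],"turn":[0,0,-1],"fingers":1},{"dp":[0,0,0],"turn":[0,0,-1],"fingers":1},{"dp":[0,0,0],"turn":[0,0,0],"fingers":1},{"dp":[0,0,0],"turn":[0,0,0],"fingers":1}]}}

```text
clock: 13.37
eef_pos: [437.8, 240.9, 166.4]
tcp_rot: [3.141, -0.0, 2.1]
contact_force: [-0.1, -0.3, -1.9]
opening: 0.127
grasp_force: 58.9
```

Run:
```python
from h import *
w=snap('wrist','w6')
s=r.sense();print(s['eef_pos'].round(1),s['tcp_rot'].round(3),s['opening'],s['grasp_force'])
cv2.imwrite('pics/m6.png',cv2.resize(w['pixels'][:,:,::-1],(800,600),interpolation=cv2.INTER_CUBIC))
```

```text
[437.8 240.9 166.3] [3.141 0.    2.099] 0.1288356347851385 58.94740104675293
```

View pics/m6.png

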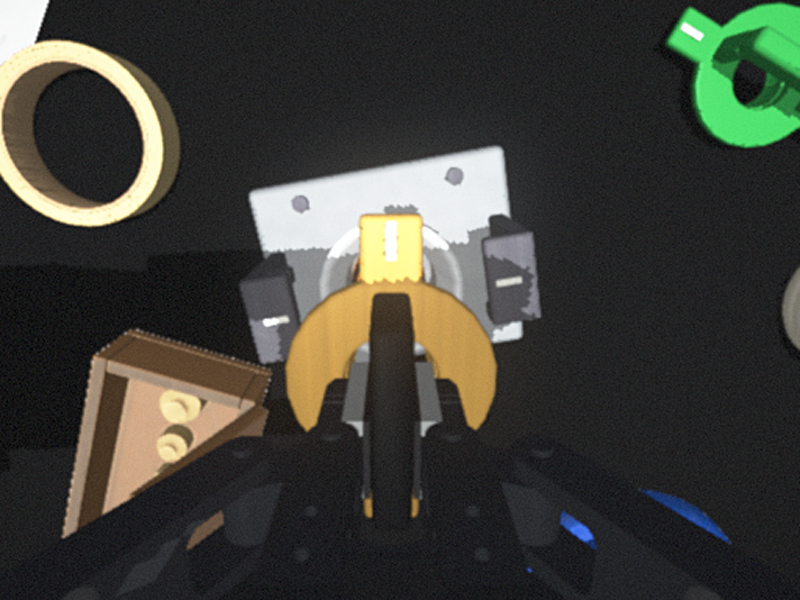

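The ring is held level. Its ear line is at (391,238) and the head's hook lines are at (509,282) and (274,321). I'll compute the alignment.

Run:
```python
from h import *
w=load('w6');k=512/800
a=px2w(w,509*k,282*k,77.5)[:2];b=px2w(w,274*k,321*k,77.5)[:2];d=a-b
c=(a+b)/2;print('head',c,np.linalg.norm(d),np.degrees(np.arctan2(d[1],d[0])))
z=166.4-27.4+17
e=px2w(w,391*k,214*k,z)[:2];y=np.radians(120.3);u=np.array([np.cos(y),np.sin(y)])
l,rr=px2w(w,286*k,372*k,z)[:2],px2w(w,496*k,372*k,z)[:2]
print('ring from ear',e-56*u,'flange w',np.linalg.norm(l-rr),(l+rr)/2)
tx=u;ty=np.array([np.sin(y),-np.cos(y)])
for q in(c,e-56*u,(l+rr)/2): print((q-[437.8,240.9])@tx,(q-[437.8,240.9])@ty)
```

```text
head [438.44745557 241.40978102] 115.61969603155548 40.246687127725984
ring from ear [440.19888754 239.33422921] flange w 70.35889757822751 [438.60499252 242.13476595]
0.11348344427397097 0.8162088676857928
-2.5621845601070574 1.2812142142837037
0.6599504651715342 1.3180004970721506
```

Call:
{"name": "play_rows", "arguments": {"rows": [{"dp":[0.04,0,0.6],"turn":[0,0,0],"fingers":1},{"dp":[0,0,0.8],"turn":[0,0,0],"fingers":1},{"dp":[0,0,0.4],"turn":[0,0,0],"fingers":1},{"dp":[0,0,0.2],"turn":[0,0,0],"fingers":1},{"dp":[0,0,0.1],"turn":[0,0,0],"fingers":1}]}}

```text
clock: 13.83
eef_pos: [436.4, 242.1, 81.1]
tcp_rot: [-3.14, -0.0, 2.101]
contact_force: [0.3, -0.8, -1.7]
opening: 0.131
grasp_force: 58.9
```

Call:
{"name": "play_rows", "arguments": {"rows": [{"dp":[0,0,0.05],"turn":[0,0,0],"fingers":1},{"dp":[0,0,0.05],"turn":[0,0,0],"fingers":1},{"dp":[0,0,0],"turn":[0,0,0],"fingers":1},{"dp":[0,0,0],"turn":[0,0,0],"fingers":1},{"dp":[0,0,0],"turn":[0,0,0],"fingers":1}]}}

```text
clock: 14.25
eef_pos: [437.5, 242.6, 78.8]
tcp_rot: [3.14, 0.0, 2.103]
contact_force: [-0.4, -0.0, -2.5]
opening: 0.125
grasp_force: 58.9
```

Call:
{"name": "play_rows", "arguments": {"rows": [{"dp":[0,0,0.03],"turn":[0,0,0],"fingers":1},{"dp":[0,0,0.03],"turn":[0,0,0],"fingers":1},{"dp":[0,0,0],"turn":[0,0,0],"fingers":1},{"dp":[0,0,0],"turn":[0,0,0],"fingers":1}]}}

```text
clock: 14.58
eef_pos: [437.3, 242.5, 76.6]
tcp_rot: [3.141, 0.0, 2.103]
contact_force: [-3.2, -2.3, 11.6]
opening: 0.126
grasp_force: 60.7
```

Call:
{"name": "play_rows", "arguments": {"rows": [{"dp":[0,0,-0.02],"turn":[0,0,0.4],"fingers":1},{"dp":[0,0,0],"turn":[0,0,0.8],"fingers":1},{"dp":[0,0,0],"turn":[0,0,0.8],"fingers":1},{"dp":[0,0,0],"turn":[0,0,0.8],"fingers":1},{"dp":[0,0,0],"turn":[0,0,0.8],"fingers":1}]}}

```text
clock: 15.0
eef_pos: [437.4, 242.7, 76.8]
tcp_rot: [3.141, -0.0, 1.722]
contact_force: [0.1, 0.7, -0.6]
opening: 0.126
grasp_force: 59.3
```

Call:
{"name": "play_rows", "arguments": {"rows": [{"dp":[0,0,0],"turn":[0,0,0.8],"fingers":1},{"dp":[0,0,0],"turn":[0,0,0.8],"fingers":1},{"dp":[0,0,0],"turn":[0,0,0.8],"fingers":1},{"dp":[0,0,0],"turn":[0,0,0.8],"fingers":1},{"dp":[0,0,0],"turn":[0,0,0.8],"fingers":1}]}}

```text
clock: 15.42
eef_pos: [437.5, 242.7, 76.8]
tcp_rot: [3.141, -0.001, 1.303]
contact_force: [1.2, -0.1, -0.3]
opening: 0.123
grasp_force: 59.2
```

Call:
{"name": "play_rows", "arguments": {"rows": [{"dp":[0,0,0],"turn":[0,0,0.8],"fingers":1},{"dp":[0,0,0],"turn":[0,0,0.8],"fingers":1},{"dp":[0,0,0],"turn":[0,0,0.8],"fingers":1},{"dp":[0,0,0],"turn":[0,0,0.8],"fingers":1},{"dp":[0,0,0],"turn":[0,0,0.7],"fingers":1}]}}

```text
clock: 15.83
eef_pos: [437.6, 242.7, 76.8]
tcp_rot: [3.141, -0.001, 0.895]
contact_force: [0.7, -0.5, -0.5]
opening: 0.128
grasp_force: 59.2
```

Call:
{"name": "play_rows", "arguments": {"rows": [{"dp":[0,0,0],"turn":[0,0,0.6],"fingers":1},{"dp":[0,0,0],"turn":[0,0,0.6],"fingers":1},{"dp":[0,0,0],"turn":[0,0,0.5],"fingers":1},{"dp":[0,0,0],"turn":[0,0,0.1],"fingers":1},{"dp":[0,0,0],"turn":[0,0,0],"fingers":1}]}}

```text
clock: 16.25
eef_pos: [437.5, 242.6, 76.8]
tcp_rot: [3.141, -0.001, 0.711]
contact_force: [0.2, -0.4, 1.3]
opening: 0.122
grasp_force: 59.4
```

Run:
```python
from h import *
w=snap('wrist','w7');s0=snap('side','s7')
s=r.sense();print(s['eef_pos'].round(1),s['tcp_rot'].round(3),s['wrist_torque'].round(2),s['contact_force'].round(1))
out=np.hstack([cv2.resize(w['pixels'][60:384,90:420],(480,470)),cv2.resize(s0['pixels'][90:222,190:280],(320,470))])
cv2.imwrite('pics/m7.png',out[:,:,::-1])
```

```text
[437.4 242.6  76.7] [ 3.141e+00 -1.000e-03  7.120e-01] [ 0.04 -0.24 -0.01] [1.5 0.4 2.2]
```

View pics/m7.png

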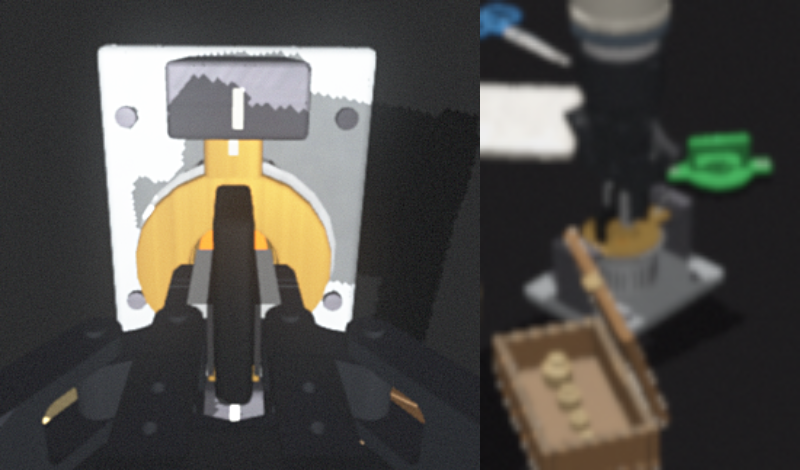

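The ear is under the hook, its line at (233,147) in line with the hook's at (238,108). I'll release and lift.

Call:
{"name": "play_rows", "arguments": {"rows": [{"dp":[0,0,0],"turn":[0,0,0],"fingers":0.8},{"dp":[0,0,0],"turn":[0,0,0],"fingers":0.7},{"dp":[0,0,0],"turn":[0,0,0],"fingers":0.6},{"dp":[0,0,0],"turn":[0,0,0],"fingers":0.5},{"dp":[0,0,0],"turn":[0,0,0],"fingers":0.5}]}}

```text
clock: 16.77
eef_pos: [436.9, 242.3, 76.4]
tcp_rot: [-3.142, 0.0, 0.71]
contact_force: [0.2, -0.4, -0.3]
opening: 0.5
grasp_force: 0.0
```

Call:
{"name": "play_rows", "arguments": {"rows": [{"dp":[0,0,-0.3],"turn":[0,0,0],"fingers":0.5},{"dp":[0,0,-0.8],"turn":[0,0,0],"fingers":0.5},{"dp":[0,0,-1],"turn":[0,0,0],"fingers":0.5},{"dp":[0,0,-1],"turn":[0,0,0],"fingers":0.5},{"dp":[0,0,0],"turn":[0,0,0],"fingers":0.5}]}}

```text
clock: 17.18
eef_pos: [440.5, 244.3, 207.6]
tcp_rot: [3.139, -0.01, 0.71]
contact_force: [1.9, 0.2, 0.4]
opening: 0.499
grasp_force: 0.0
```

Call:
{"name": "play_rows", "arguments": {"rows": [{"dp":[0,0,0],"turn":[0,0,0],"fingers":0.5},{"dp":[0,0,0],"turn":[0,0,0],"fingers":0.5},{"dp":[0,0,0],"turn":[0,0,0],"fingers":0.5}]}}

```text
clock: 17.43
eef_pos: [436.1, 241.9, 199.2]
tcp_rot: [-3.141, 0.002, 0.71]
contact_force: [-0.1, -0.3, -0.5]
opening: 0.498
grasp_force: 0.0
```

Run:
```python
from h import *
w=snap('wrist','w8')
s=r.sense();print(s['eef_pos'].round(1),s['contact_force'].round(1),s['opening'])
cv2.imwrite('pics/m8.png',cv2.resize(w['pixels'][:,:,::-1],(800,600),interpolation=cv2.INTER_CUBIC))
```

```text
[436.1 241.9 199. ] [-0.8 -0.7 -0.7] 0.5013824573048629
```

View pics/m8.png

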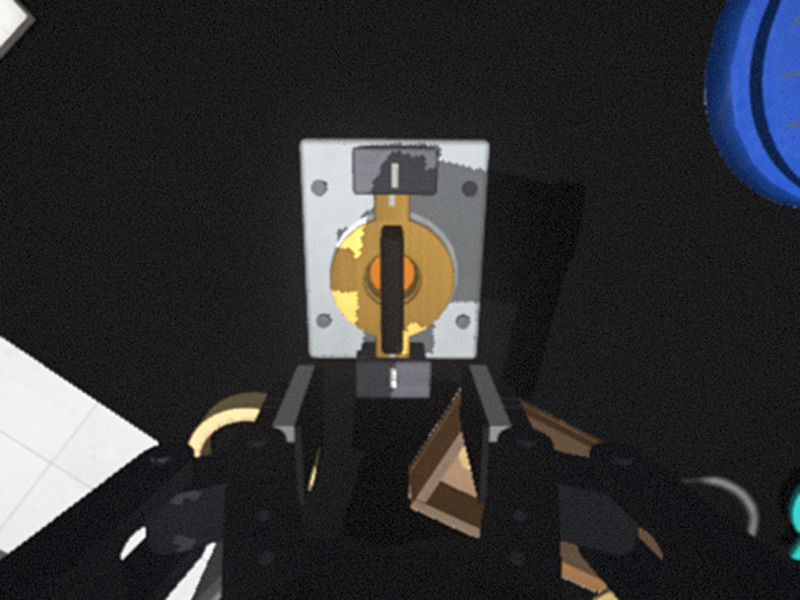

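The ring sits level with both ears under the hooks: ear line (391,200) against hook line (395,176), lower hook line at (393,377). The amber glass shows through at (392,272), and the gripper is clear.

```bash
python3 -c "
from rig import r
print(r.sign_off())"
```

```text
the job is handed in; nothing more can be done
None
```

The job is handed in at about 17.5 s on the clock: the amber filter lies flat in the barrel, the brass ring is seated and turned with both ears under the hooks, the gripper has let go, and the blue filter was not touched; sign-off returned no score.

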